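Tip the tall tub of insulators out under the low shelf

TASK

Take the tall blue tub out of its leaning rack, bring its mouth in under the low clear shelf and tip the three red insulators out of it into the black tray there, without knocking the shelf. Then put the empty tub back in the rack, sitting fully on the seat and leaning against the backrest as it was, and let go. Leave everything else where it is.

Things in the scene. Friction and masses are not known exactly. Their poses are not given: they have to be found in the camera images.
- tub_center (a point): Centre (half-way up, mid-width) of the tall blue open-topped plastic tub to be emptied: outside 80 (its x) x 66 (its y) x 180 tall (its z, towards the open mouth), walls and bottom 4 thick, flat parallel sides, about 220 g, loose. It leans 40 degrees back in the rack, mouth up and away from the robot.
- tub_mouth (a point): Centre of the tub's open mouth, 90 above tub_center along the tub's z; same axes as the tub.
- tub: The blue tub itself, origin at the centre of its underside, 90 below tub_center along the tub's z; same axes. It can be gripped across its 66 mm width; both side faces are free from 15 above its bottom upward.
- rack: Yellow leaning rack, fixed. Origin on the table, x away from the robot at yaw 0, z up. With the tub fully home (bottom flat on the seat, back flat on the backrest) tub_center is at x +27, y 0, z 145 in this frame and the tub's z axis leans 40 degrees from vertical towards the rack's +x.
- rack_corner (a point): Line where the rack's seat meets its backrest, along y, 50 above the rack's origin; axes as the rack. From here the seat (92 long, 96 wide) rises towards the robot at 40 degrees to level; the backrest (74 wide, 147 long) leans away 40 degrees from upright, square to the seat. Side guides 12 high on the seat leave 6 free either side of the tub.
- station: Bench station, fixed: black tray on the table with a low clear shelf over it on four posts. Origin on the table 40 before the shelf's front edge, x pointing away from the robot in under the shelf at yaw 0, z up. Posts 16 square: centres at x 52 and 238, y +-152.
- shelf_edge (a point): Middle of the lower front edge of the clear shelf (yellow trim 14 high): 205 above the table. The shelf is 320 wide (y), reaches 210 in from here (x), underside 205 above the table, top 213. Open at front.
- tray (a point): Centre of the black tray's inner floor, 5 above the table: tray 170 (x) x 230 (y) outside, walls 5 thick, rim 45 above the table. The tray's front wall stands 5 behind the plane of the shelf's front edge; all of the tray is under the shelf. Same axes as the station.
- shelf: The clear shelf of the station (same origin and axes as the station); not to be knocked.
- ins0_center (a point): Centre of a red busbar insulator: a loose solid cylinder 34 diameter, 52 long along its y, about 60 g; at the start one of three lying in the bottom of the tub with its y along the tub's y. It rolls, and rolls out once the tub is tipped some 5 to 10 degrees past level.
- ins1_center (a point): Centre of a red busbar insulator: a loose solid cylinder 34 diameter, 52 long along its y, about 60 g; at the start one of three lying in the bottom of the tub with its y along the tub's y. It rolls, and rolls out once the tub is tipped some 5 to 10 degrees past level.
- ins2_center (a point): Centre of a red busbar insulator: a loose solid cylinder 34 diameter, 52 long along its y, about 60 g; at the start one of three lying in the bottom of the tub with its y along the tub's y. It rolls, and rolls out once the tub is tipped some 5 to 10 degrees past level.
- ins0: The insulator of ins0_center, same origin.
- ins1: The insulator of ins1_center, same origin.
- ins2: The insulator of ins2_center, same origin.
- meter: Bystander, to be left alone: yellow hand meter, 70 x 50 x 30, on one end of the clear shelf; origin under its centre.
- clipbox: Bystander, to be left alone: small open red box, 60 x 50 x 35, on the other end of the clear shelf; origin under its centre.
- driver: Bystander, to be left alone: cordless driver, red and black, lying on the table beyond the rack, about 210 x 180, 50 high; origin under its motor.
- screwdriver: Bystander, to be left alone: screwdriver 200 long, lying along its x axis on the table in front of the robot; origin under its centre.
- busbar: Bystander, to be left alone: flat copper bar 160 x 30 x 8 on the table; origin under its centre.
- switch: Bystander, to be left alone: grey disconnect switch, body 110 x 130, 80 high, its lever rising to 200; origin under its centre.
- partsbin: Bystander, to be left alone: open red bin 150 x 110 x 80 on the table; origin under its centre.
There are look-alikes about, which are no part of the job. There is more than one size of the tub; the job needs the smaller. What is shaped like the rack but green is not meant.

How it is judged (in metres and radians):
On the way, in this order (a step that is already met when the one before it is completed fails the run):
1. the tub, with all three insulators still in it, has its mouth in under the shelf (x of ins0_center in the frame of tub_center between -0.04 and 0.04 m and y of ins0_center in the frame of tub_center between -0.033 and 0.033 m and z of ins0_center in the frame of tub_center between -0.09 and 0.09 m and x of ins1_center in the frame of tub_center between -0.04 and 0.04 m and y of ins1_center in the frame of tub_center between -0.033 and 0.033 m and z of ins1_center in the frame of tub_center between -0.09 and 0.09 m and x of ins2_center in the frame of tub_center between -0.04 and 0.04 m and y of ins2_center in the frame of tub_center between -0.033 and 0.033 m and z of ins2_center in the frame of tub_center between -0.09 and 0.09 m and x of tub_mouth in the frame of shelf_edge between 0 and 0.2 m and y of tub_mouth in the frame of shelf_edge between -0.15 and 0.15 m and z of tub_mouth in the frame of shelf_edge between -0.2 and 0 m), for 0.05 s.
2. all three insulators are in the tray (x of ins0_center in the frame of tray between -0.083 and 0.083 m and y of ins0_center in the frame of tray between -0.113 and 0.113 m and z of ins0_center in the frame of tray between 0 and 0.045 m and x of ins1_center in the frame of tray between -0.083 and 0.083 m and y of ins1_center in the frame of tray between -0.113 and 0.113 m and z of ins1_center in the frame of tray between 0 and 0.045 m and x of ins2_center in the frame of tray between -0.083 and 0.083 m and y of ins2_center in the frame of tray between -0.113 and 0.113 m and z of ins2_center in the frame of tray between 0 and 0.045 m), for 0.2 s.
At the end, for the whole second after the job is handed in: All three insulators lie in the tray (centres inside its walls and below its rim), at rest; the tub is back in the rack: tub_center within 15 mm (rack x), 12 mm (y) and 13 mm (z) of its fully seated place, leaning 34 to 46 degrees, at rest and released (all of step 2 and x of tub_center in the frame of rack between 0.0123 and 0.0423 m and y of tub_center in the frame of rack between -0.012 and 0.012 m and z of tub_center in the frame of rack between 0.132 and 0.157 m and angle between tub_center's own z axis and vertical between 0.6 and 0.8 rad and linear speed of each of ins0, ins1, ins2 below 0.03 m/s and linear speed of tub below 0.02 m/s); the robot touches nothing.
It fails at once if the shelf is knocked (more than 12 N) by the tub or the robot (contact force between shelf and tub above 12 N or contact force between shelf and the fingers above 12 N or contact force between shelf and the arm above 12 N).
It fails at once if a bystander is moved by more than 25 mm (distance of any of meter, clipbox, driver, screwdriver, busbar, switch, partsbin from where it was at the start of the episode above 0.025 m).
It also fails if it takes over 64 s, if anything falls off the work surface, if the arm or the gripper's body presses on something with over 40 N, if the wrist force passes 120 N, or if a joint passes its speed limit or range.

ROBOT

A 6-joint arm with a two-finger parallel gripper is mounted at the origin on the work surface. World frame = base frame: x ahead of the robot, y to its left, z up, the work surface at z = 0. Lengths are in mm, angles in rad, forces in N, time in s.
With the tool pointing down it reaches from about 350 to 975 mm from the base axis. Payload 7.1 kg.
Tool frame: the origin (TCP) lies on the front face of the gripper's body, between the roots of the fingers; the fingertips stand 80 mm ahead of it and the grasp point (between the pads) lies 61 mm ahead of it (ctrl.tcp_to_grasp is the distance from the TCP to the grasp point, in mm); z points along the fingers, y is the direction in which the jaws open and shut (so a half turn about z gives the same grasp; the last joint's range is limited). The gripper opens to 88 mm and grips with 3 to 60 N. Pads are 20 mm wide; open, the fingers measure 115 mm over their backs; the gripper's body (75 mm by 178 mm) begins 61 mm behind the grasp point.
Start: joints at [-1.166, 0.423, 1.63, -0, 1.089, -0.019], TCP at [257.032, -569.684, 302.675] pointing down, gripper open.
Joint ranges: [-3, 3], [-0.9, 2.11], [0.09, 2.58], [-1.31, 4.45], [0.11, 2.69], [-2.54, 2.54]. Speed limits (rad/s): [2.39, 2.39, 3.01, 3.14, 3.14, 3.14].

INTERFACE

Orientations are given as a rotation vector (axis times angle).
In Python, from workcell import telemetry, get_image, ctrl gives the robot as it stands.
- The arm moves only by the tool send_rows, never from a script. Its argument "rows" is a list of rows, each a list of 5 numbers: the shift along the tool's x, y, z in m, then the turn about the tool's z in rad, then the opening, from -1 (shut) to 1 (fully open). A call has 1 to 5 rows; each row shifts and turns the commanded pose from where the row before left it, along the tool's axes as they then stand; what a row does not reach is not made up. A row lasts 1/10 s, in which the tool goes at most 50 mm and 8.59 degrees, less where a joint would pass 70% of its speed; a pose out of reach is approached as far as the arm can. A call with a gripper value outside its range is refused whole. The fingers move at their own pace and stop on an object; the grip force is fixed at half the most. Time passes only in rows, so rows that do not move let the fingers close. It gives the time, the measured TCP pose, the force and the opening at its end, in the units of the state.
- telemetry.get_obs(): the state, without advancing time (a new reading comes with each control period).
- get_image(name): name is "scene" or "top" or "wrist"; returns a dict with "color" (384x512x3 uint8, blue, green, red), "z_map" (384x512 float32, mm along the optical axis (not along the pixel's ray), 0 where there is no reading), "camera_matrix" (3x3 intrinsics, pixels), "k1" (the pictures are not rectified: a ray, as slopes to the right and down, at radius r is drawn at 1 + k1 r^2 times it, then the intrinsics apply), "rvec" (rotation vector, rad) and "tvec" (3), from world to camera coordinates, as OpenCV has them. Camera axes: x right, y down, z forward; pixel columns grow to the right and rows downward; lengths in mm; the calibration is good to about 2 mm. A picture is of the moment at which its call begins.
- ctrl.close_job(): hands the job in, once; it reports no verdict.
The state is a dict: "t": time; "qpos": joint angles; "qvel": joint speeds; "joint_torque": joint torques, N m; "ee_pos": TCP position; "orientation": TCP orientation; "ft_force": force on the tool from outside, world axes, zero at the start; "moment": the same for the moment, N m; "width": finger opening in mm.
Only numpy, scipy, OpenCV 4.12 (cv2) and the standard library are available. Lean on these libraries where they do the work, as an engineer would, in place of code of your own. Each camera call takes 0.05 s, during which the arm holds its last target.

## Working session

There is one attempt and no reset: what is moved stays moved. The work goes in short steps, Python scripts to look and compute and a tool call to move; the robot and the scene stay as the last step left them, time stands still between calls to the robot, and variables do not carry over. Pictures are saved under pics/ and viewed, and the job is handed in when it is done.

Besides the shell and the picture viewer there is one more tool, called after "Call:" by a JSON object that holds its "op" and its "data", one argument or row to a line. send_rows: Moves the arm, as the interface text tells. Its arguments: {"type":"object","properties":{"rows":{"type":"array"}},"required":["rows"]}

```bash
ls; mkdir -p pics
cat > h.py <<'E'
import numpy as np, cv2
from workcell import telemetry, get_image, ctrl
from scipy.spatial.transform import Rotation as R
def grab(name):
    im=get_image(name); np.savez('pics/%s_last.npz'%name,**im); return im
def load(name): return dict(np.load('pics/%s_last.npz'%name))
def up(im,u,v,z=None):
    K=im['camera_matrix'];k1=float(im['k1'])
    u=np.atleast_1d(u).astype(float);v=np.atleast_1d(v).astype(float)
    if z is None: z=im['z_map'][np.round(v).astype(int),np.round(u).astype(int)]
    xd=(u-K[0,2])/K[0,0]; yd=(v-K[1,2])/K[1,1]
    p=cv2.undistortPoints(np.stack([u,v],1)[:,None],K,np.array([k1,0,0,0.]))[:,0]
    pc=np.c_[p*np.asarray(z)[:,None],z]
    Rm=cv2.Rodrigues(im['rvec'])[0]
    return (pc-im['tvec'].ravel())@Rm
def proj(im,P):
    return cv2.projectPoints(np.asarray(P,float).reshape(-1,3),im['rvec'],im['tvec'],im['camera_matrix'],np.array([float(im['k1']),0,0,0]))[0][:,0]
def cloud(im):
    v,u=np.mgrid[:384,:512]
    P=up(im,u.ravel(),v.ravel()).reshape(384,512,3)
    P[im['z_map']==0]=np.nan
    return P
E
python3 - <<'E'
from h import *
print(telemetry.get_obs()); print(ctrl.tcp_to_grasp)
for n in ['scene','top','wrist']:
    im=grab(n); cv2.imwrite(f'pics/{n}0.png',im['color']); Rm=cv2.Rodrigues(im['rvec'])[0]; print(n,(-Rm.T@im['tvec'].ravel()).round(),Rm[2].round(2),im['k1'])
E
```

```text
pics
{'t': 0.0, 'qpos': array([-1.16605438e+00,  4.23831214e-01,  1.63071634e+00,  1.65460433e-05,
        1.08858050e+00, -1.89539523e-02]), 'qvel': array([ 0.00052712, -0.00045086, -0.00218967, -0.00122626, -0.00136842,
        0.00112298]), 'joint_torque': array([ 1.73827575e-03, -5.44615352e+01, -2.73665822e+01,  6.45168917e-02,
        2.27987365e-02, -1.31114193e-04]), 'ee_pos': array([ 256.83491579, -569.30121477,  301.89726252]), 'orientation': array([-3.06988580e+00, -6.60243685e-01,  4.39540273e-04]), 'ft_force': array([-0.14641483,  0.38345368,  0.21820562]), 'moment': array([ 0.01696478, -0.03378905, -0.00733974]), 'width': 87.8327883961149}
61.3
scene [1189. -137. 1503.] [-0.45  0.09 -0.89] -0.13978104148969123
top [ 276.  -11. 1471.] [ 0.17 -0.   -0.98] -0.05852336224282041
wrist [ 327. -537.  384.] [-0.26 -0.12 -0.96] 0.012321641947749857
```

View pics/scene0.png

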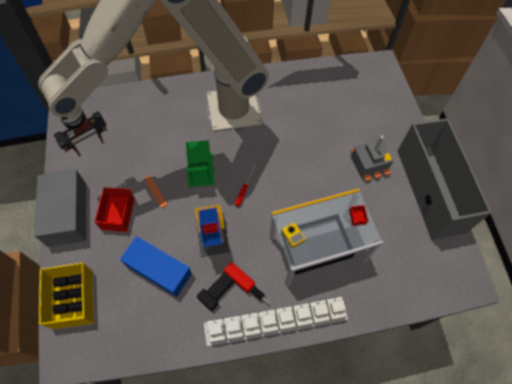

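View pics/top0.png

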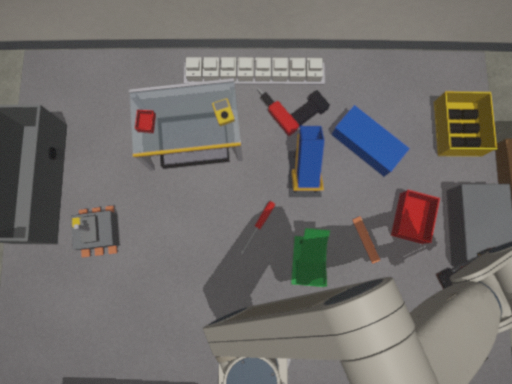

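View pics/wrist0.png

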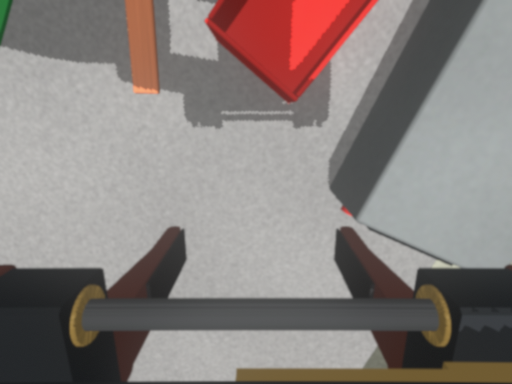

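Run:
```python
from h import *
im=load('top');c=im['color']
cv2.imwrite('pics/t_rack.png',cv2.resize(c[110:210,260:420],None,fx=5,fy=5,interpolation=cv2.INTER_CUBIC))
cv2.imwrite('pics/t_stat.png',cv2.resize(c[70:180,115:255],None,fx=5,fy=5,interpolation=cv2.INTER_CUBIC))
im=load('scene');c=im['color']
cv2.imwrite('pics/s_rack.png',cv2.resize(c[190:270,170:260],None,fx=7,fy=7,interpolation=cv2.INTER_CUBIC))
```

```text
(no output)
```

View pics/t_rack.png

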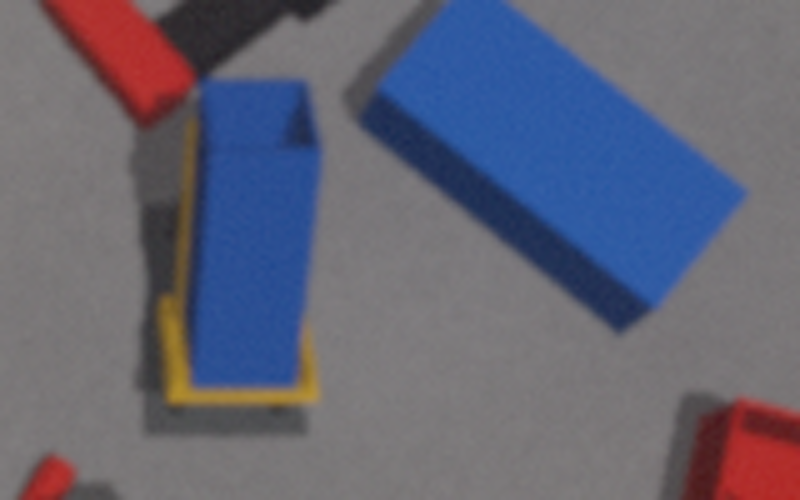

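View pics/t_stat.png

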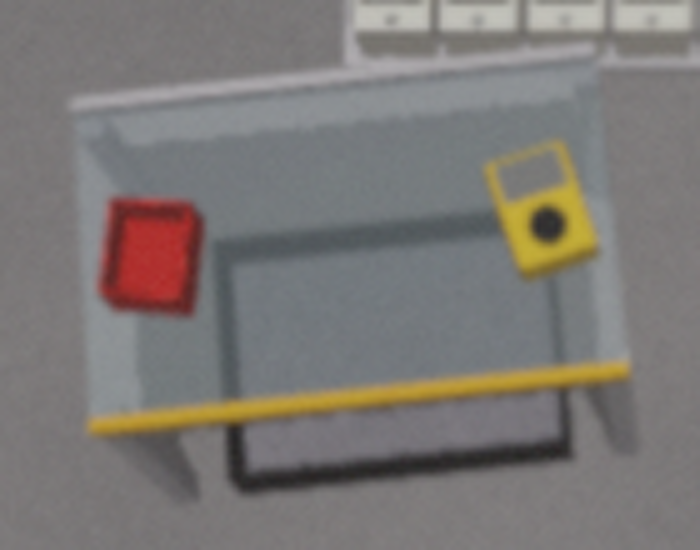

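View pics/s_rack.png

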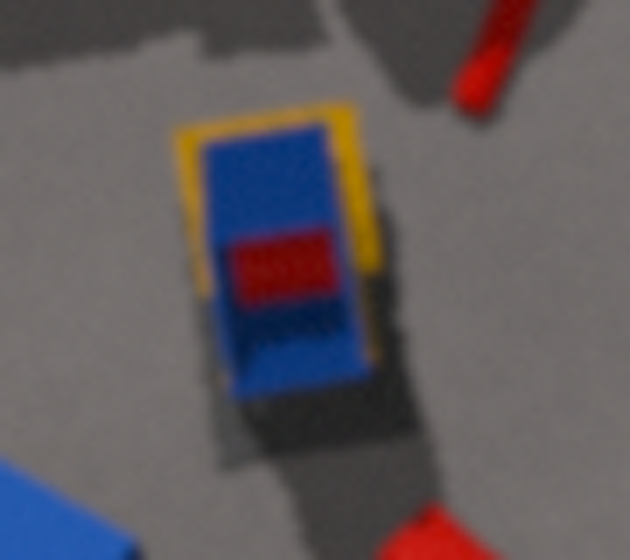

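Run:
```python
from h import *
for n,box in [('top',(110,210,285,335)),('scene',(195,260,190,235))]:
    im=load(n);P=cloud(im);c=im['color'].astype(int)
    v0,v1,u0,u1=box
    m=np.zeros((384,512),bool);m[v0:v1,u0:u1]=True
    blue=m&(c[...,0]>c[...,2]+50)&(c[...,0]>c[...,1]+25)
    pts=P[blue];print(n,len(pts),np.nanmin(pts,0).round(),np.nanmax(pts,0).round())
    pts=pts[~np.isnan(pts).any(1)]
    # ransac plane with tilt: front face normal ~ (-cos40*.., sin40)
    best=None;rng=np.random.default_rng(0)
    for i in range(500):
        s=pts[rng.choice(len(pts),3,False)];nn=np.cross(s[1]-s[0],s[2]-s[0]);l=np.linalg.norm(nn)
        if l<1:continue
        nn/=l;d=np.abs((pts-s[0])@nn);k=(d<3).sum()
        if best is None or k>best[0]:best=(k,nn,s[0])
    inl=pts[np.abs((pts-best[2])@best[1])<3]
    ce=inl.mean(0);w,V=np.linalg.eigh(np.cov((inl-ce).T))
    print(best[0],'normal',V[:,0].round(3),'cent',ce.round(1),'axis',V[:,2].round(3),'ext',np.ptp((inl-ce)@V,axis=0).round(1), np.percentile((inl-ce)@V[:,2],[1,99]).round(1),np.percentile((inl-ce)@V[:,1],[1,99]).round(1),V[:,1].round(3))
    yel=m&(c[...,2]>150)&(c[...,0]<80)
    py=P[yel];print('yellow',np.nanmin(py,0).round(),np.nanmax(py,0).round())
im=load('top')
for (x,y) in [(197,152),(320,150),(192,387),(300,386),(165,402),(317,402)]:
    u,v=260+x/5,110+y/5
    print(x,y,up(im,u,v).round(1))
```

```text
top 1336 [ 522. -274.   27.] [ 719. -141.  242.]
819 normal [ 0.766  0.006 -0.643] cent [ 582.4 -173.7  174.5] axis [-0.643  0.005 -0.766] ext [  6.3  64.8 180.3] [-84.3  91.6] [-31.6  31.5] [-0.002  1.     0.008]
yellow [ 512. -217.   38.] [ 797. -105.  116.]
scene 464 [ 528. -218.    8.] [ 696. -143.  241.]
233 normal [-0.764 -0.019  0.645] cent [ 587.1 -175.3  181.8] axis [-0.645 -0.014 -0.764] ext [  5.1  58.6 171.1] [-74.6  88.9] [-29.1  28.4] [ 0.024 -1.    -0.002]
yellow [ 460. -229.   -6.] [ 570. -128.  116.]
197 152 [[ 658.5 -143.1  151.4]]
320 150 [[ 7.041e+02 -2.438e+02  5.000e-01]]
192 387 [[ 518.5 -142.5  102.8]]
300 386 [[ 519.  -210.8  104.3]]
165 402 [[ 525.  -133.1    8.1]]
317 402 [[ 526.9 -237.6   -1.8]]
```

```bash
cat >> h.py <<'E'
def ray(im,u,v,zw):
    a=up(im,u,v,[500.]);b=up(im,u,v,[1500.]);t=(zw-a[0,2])/(b[0,2]-a[0,2]);return (a+t*(b-a))[0]
E
python3 - <<'E'
from h import *
for n,box in [('top',(130,165,125,245)),('scene',(180,220,265,370))]:
    im=load(n);P=cloud(im);c=im['color'].astype(int)
    m=np.zeros((384,512),bool);v0,v1,u0,u1=box;m[v0:v1,u0:u1]=True
    y=m&(c[...,2]>150)&(c[...,0]<90)&(c[...,1]>110)
    p=P[y];p=p[~np.isnan(p).any(1)];vv,uu=np.nonzero(y)
    print(n,len(p),np.percentile(p[:,2],[5,50,95]).round(),uu.min(),uu.max())
    q=np.array([ray(im,u,v,219) for u,v in zip(uu,vv)])
    f=np.polyfit(q[:,1],q[:,0],1);print('slope',f,'y range',q[:,1].min(),q[:,1].max(),q[:,0].mean())
im=load('top')
for x,y in [(240,482),(568,452),(230,430),(70,103),(595,48),(90,432),(630,375)]:
    u,v=115+x/5,70+y/5
    for z in (45,213,205): print((x,y),z,ray(im,u,v,z).round(1),end=' ')
    print(up(im,u,v).round(0))
E
```

```text
top 298 [211. 219. 223.] 133 240
slope [-1.10718430e-01  6.33756184e+02] y range 38.98345935377831 354.46207253881374 611.9034479910744
scene 297 [ -3. 217. 222.] 272 359
slope [-1.12236031e-01  6.33751122e+02] y range 38.242370602451615 355.14705485483637 612.0509701035074
(240, 482) 45 [598.8 302.2  45. ] (240, 482) 213 [560.8 265.2 213. ] (240, 482) 205 [562.6 267.  205. ] [[602. 305.  32.]]
(568, 452) 45 [619.7  83.5  45. ] (568, 452) 213 [579.1  72.3 213. ] (568, 452) 205 [581.1  72.8 205. ] [[626.  85.  17.]]
(230, 430) 45 [634.5 310.4  45. ] (230, 430) 213 [592.2 272.5 213. ] (230, 430) 205 [594.2 274.3 205. ] [[634. 310.  48.]]
(70, 103) 45 [867.5 432.1  45. ] (70, 103) 213 [797.7 379.8 213. ] (70, 103) 205 [801.  382.3 205. ] [[887. 447.  -3.]]
(595, 48) 45 [907.1  69.   45. ] (595, 48) 213 [832.6  59.5 213. ] (595, 48) 205 [836.2  60.  205. ] [[917.  70.  23.]]
(90, 432) 45 [633.1 404.9  45. ] (90, 432) 213 [591.  355.8 213. ] (90, 432) 205 [593.  358.2 205. ] [[590. 355. 216.]]
(630, 375) 45 [672.9  42.6  45. ] (630, 375) 213 [626.   36.2 213. ] (630, 375) 205 [628.3  36.5 205. ] [[684.  44.   6.]]
```

Run:
```python
from h import *
o=telemetry.get_obs();Rt=R.from_rotvec(o['orientation']).as_matrix();print(Rt.round(3))
im=load('wrist');Rm=cv2.Rodrigues(im['rvec'])[0];c=-Rm.T@im['tvec'].ravel()
print('cam in tool',Rt.T@(c-o['ee_pos']))
im=load('top');print('scr',ray(im,272,203,10),ray(im,243,253,10),'busbar',ray(im,358,220,8),ray(im,376,262,8),'green',ray(im,330,285,0),ray(im,295,230,100))
print('switch',ray(im,115,210,0),ray(im,118,252,0), 'driver',ray(im,297,132,40))
s=load('scene');cv2.imwrite('pics/s_grip.png',cv2.resize(s['color'][60:170,30:140],None,fx=5,fy=5,interpolation=cv2.INTER_CUBIC))
```

```text
[[ 0.912  0.411 -0.   ]
 [ 0.411 -0.912  0.001]
 [ 0.    -0.001 -1.   ]]
cam in tool [ 76.89552126  -0.60283383 -81.83287214]
scr [481.55626925 -61.90212176  10.        ] [314.94727702  34.24026549  10.        ] busbar [ 424.82508089 -350.12598181    8.        ] [ 285.53886783 -405.21647889    8.        ] green [ 211.06241514 -252.15922408    0.        ] [ 383.96921372 -130.28288425  100.        ]
switch [457.47581207 470.02669991   0.        ] [316.33715703 452.143749     0.        ] driver [ 720.33436075 -146.56661445   40.        ]
```

View pics/s_grip.png

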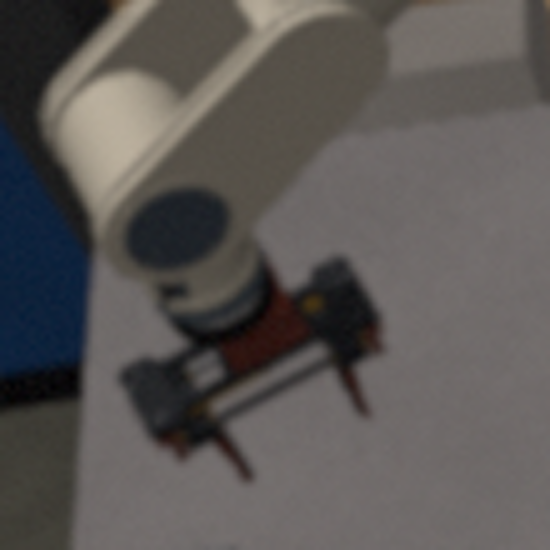

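```bash
cat >> h.py <<'E'
def go(g,yaw):
    """delta (tool axes at final yaw) to bring grasp point to g"""
    o=telemetry.get_obs();Rt=R.from_rotvec(o['orientation']).as_matrix()
    cur=np.degrees(np.arctan2(Rt[1,0],Rt[0,0]))
    p=o['ee_pos']+61.3*Rt[:,2]
    y=np.radians(yaw);ax=np.array([[np.cos(y),np.sin(y),0],[np.sin(y),-np.cos(y),0],[0,0,-1]])
    d=np.asarray(g)-p
    dt=np.radians((cur-yaw))
    print('t',round(o['t'],2),'grasp',p.round(1),'yaw',round(cur,2),'tilt',np.degrees(np.arccos(-Rt[2,2])).round(2),'F',o['ft_force'].round(1),'w',round(o['width'],1))
    print('tool delta (m)',(ax@d/1000).round(4),'in current axes',(Rt.T@d/1000).round(4),'turn',round(dt,3))
SO=np.array([572.1,192.4]);SY=np.radians(6.33)
def st(x,y,z):
    return np.array([SO[0]+x*np.cos(SY)-y*np.sin(SY),SO[1]+x*np.sin(SY)+y*np.cos(SY),z])
E
python3 -c "
from h import *
go((615.6,-173.6,290),0)"
```

```text
t 0.15 grasp [ 256.9 -569.3  240.8] yaw 24.28 tilt 0.07 F [ 0.2 -0.1 -0.1] w 87.9
tool delta (m) [ 0.3587 -0.3957 -0.0492] in current axes [ 0.4897 -0.2133 -0.049 ] turn 0.424
```

Call:
{"op": "send_rows", "data": {
  "rows": [
    [0,0,-0.025,0.141,1],
    [0,0,-0.025,0.141,1],
    [0,0,0,0.142,1],
    [0.03,-0.033,0,0,1],
    [0.03,-0.033,0,0,1]
  ]
}}

```text
t: 0.65
ee_pos: [316.9, -503.4, 352.5]
orientation: [-3.142, 0.005, -0.0]
ft_force: [0.4, 0.9, 0.1]
width: 87.6
```

Call:
{"op": "send_rows", "data": {
  "rows": [
    [0.03,-0.033,0,0,1],
    [0.03,-0.033,0,0,1],
    [0.03,-0.033,0,0,1],
    [0.03,-0.033,0,0,1],
    [0.03,-0.033,0,0,1]
  ]
}}

```text
t: 1.15
ee_pos: [468.0, -337.2, 352.6]
orientation: [-3.142, 0.001, 0.0]
ft_force: [0.5, -0.5, 0.7]
width: 87.9
```

Call:
{"op": "send_rows", "data": {
  "rows": [
    [0.03,-0.033,0,0,1],
    [0.03,-0.033,0,0,1],
    [0.03,-0.033,0,0,1],
    [0.03,-0.033,0,0,1],
    [0,0,0,0,1]
  ]
}}

```text
t: 1.65
ee_pos: [589.8, -203.0, 352.4]
orientation: [-3.141, -0.007, -0.002]
ft_force: [0.3, -0.6, 0.4]
width: 87.8
```

```bash
python3 -c "
from h import *
go((615.6,-173.6,240),0)
im=grab('wrist');cv2.imwrite('pics/w1.png',im['color'])"
```

```text
t 1.65 grasp [ 589.9 -203.   291.1] yaw 0.26 tilt 0.08 F [ 0.3 -0.6  0.4] w 87.8
tool delta (m) [ 0.0257 -0.0294  0.0511] in current axes [ 0.0258 -0.0292  0.0511] turn 0.004
```

View pics/w1.png

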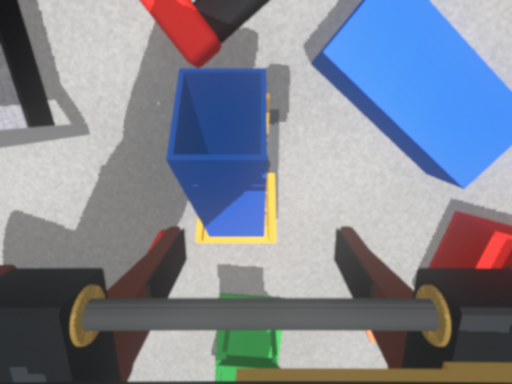

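```bash
python3 -c "
from h import *
im=load('wrist')
for uv in [(167,157),(269,157),(181,69),(266,69)]: print(ray(im,*uv,240 if uv[1]>100 else 189).round(1),up(im,*uv).round(1))"
```

```text
[ 635.6 -142.4  240. ] [[ 635.1 -141.3  236.5]]
[ 636.  -208.4  240. ] [[ 599.3 -215.8    5.3]]
[ 694.2 -142.7  189. ] [[ 694.4 -142.4  187.8]]
[ 694.6 -206.8  189. ] [[ 716.4 -210.3    0. ]]
```

Call:
{"op": "send_rows", "data": {
  "rows": [
    [0.026,-0.029,0,0.004,1],
    [0,0,0.03,0,1],
    [0,0,0.021,0,1],
    [0,0,0,0,1]
  ]
}}

```text
t: 2.1
ee_pos: [610.8, -178.2, 298.4]
orientation: [-3.14, 0.008, 0.01]
ft_force: [0.4, -0.4, 0.4]
width: 87.8
```

```bash
python3 -c "
from h import *
go((615.6,-173.6,187.2),0)"
```

```text
t 2.1 grasp [ 610.4 -178.1  237.1] yaw -0.29 tilt 0.38 F [ 0.4 -0.4  0.4] w 87.8
tool delta (m) [ 0.0052 -0.0045  0.0499] in current axes [ 0.0055 -0.0045  0.0499] turn -0.005
```

Call:
{"op": "send_rows", "data": {
  "rows": [
    [0.0045,-0.0035,0.025,0,1],
    [0,0,0.025,0,1],
    [0,0,0,0,1],
    [0,0,0,0,1]
  ]
}}

```text
t: 2.5
ee_pos: [617.5, -175.1, 252.6]
orientation: [3.141, -0.008, 0.0]
ft_force: [0.6, -0.5, 0.4]
width: 87.9
```

```bash
python3 -c "
from h import *
go((615.0,-174.4,187.2),0)"
```

```text
t 2.5 grasp [ 617.5 -175.1  191.3] yaw -0.29 tilt 0.01 F [ 0.6 -0.5  0.4] w 87.9
tool delta (m) [-0.0025 -0.0007  0.0041] in current axes [-0.0025 -0.0007  0.0041] turn -0.005
```

Fine. Close, then lift.

Call:
{"op": "send_rows", "data": {
  "rows": [
    [-0.002,0,0.004,0,-1],
    [0,0,0,0,-1],
    [0,0,0,0,-1],
    [0,0,0,0,-1],
    [0,0,0,0,-1]
  ]
}}

```text
t: 3.0
ee_pos: [615.8, -174.4, 248.6]
orientation: [3.141, -0.006, 0.001]
ft_force: [-1.9, -0.8, 6.6]
width: 66.1
```

```bash
python3 -c "
from h import *
go((615.0,-174.4,187.2),0)"
```

```text
t 3.0 grasp [ 615.9 -174.4  187.3] yaw -0.23 tilt 0.05 F [-1.9 -0.8  6.6] w 66.1
tool delta (m) [-0.0009 -0.      0.0001] in current axes [-0.0009 -0.      0.0001] turn -0.004
```

Call:
{"op": "send_rows", "data": {
  "rows": [
    [-0.005,0,-0.015,0,-1],
    [-0.01,0,-0.025,0,-1],
    [-0.01,0,-0.03,0,-1],
    [-0.01,0,-0.03,0,-1],
    [0,0,0,0,-1]
  ]
}}

```text
t: 3.5
ee_pos: [581.0, -174.5, 352.1]
orientation: [3.14, -0.007, 0.009]
ft_force: [2.4, -1.1, -6.7]
width: 65.9
```

```bash
python3 -c "
from h import *
go(st(-65,0,190),6.33)
for n in ['scene','wrist']:
  im=grab(n);cv2.imwrite(f'pics/{n}2.png',im['color'])
s=load('scene');cv2.imwrite('pics/s2c.png',cv2.resize(s['color'][130:280,150:300],None,fx=4,fy=4,interpolation=cv2.INTER_CUBIC))
"
```

```text
t 3.5 grasp [ 581.3 -174.6  290.8] yaw -0.26 tilt 0.36 F [ 2.4 -1.1 -6.7] w 65.9
tool delta (m) [-0.0337 -0.3658  0.1008] in current axes [-0.0761 -0.3597  0.0996] turn -0.115
```

View pics/s2c.png

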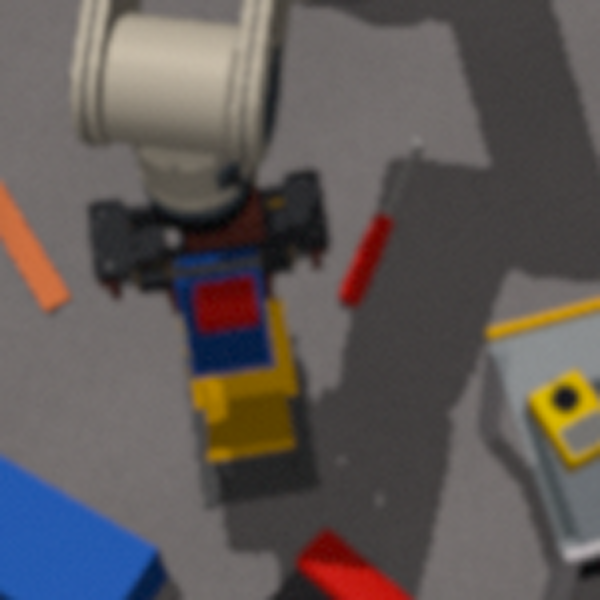

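View pics/wrist2.png

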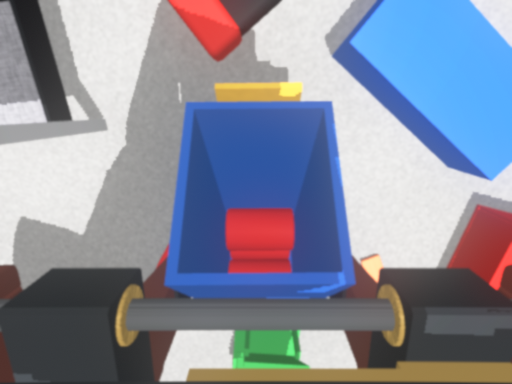

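```bash
cat >> h.py <<'E'
def planefit(pts,thr=2.5,seed=0):
    best=None;rng=np.random.default_rng(seed)
    for i in range(500):
        s=pts[rng.choice(len(pts),3,False)];nn=np.cross(s[1]-s[0],s[2]-s[0]);l=np.linalg.norm(nn)
        if l<1:continue
        nn/=l;k=(np.abs((pts-s[0])@nn)<thr).sum()
        if best is None or k>best[0]:best=(k,nn,s[0])
    inl=pts[np.abs((pts-best[2])@best[1])<thr];ce=inl.mean(0);w,V=np.linalg.eigh(np.cov((inl-ce).T))
    return V[:,0],ce,inl
E
python3 - <<'E'
from h import *
im=load('wrist');P=cloud(im)
p=P[110:200,205:315].reshape(-1,3)
n,c,i=planefit(p[~np.isnan(p).any(1)]);print('back inner wall n',n.round(3),c.round(1),len(i))
for uv in [(188,105),(331,104),(176,286),(342,286)]: print(P[uv[1],uv[0]].round(1))
E
```

```text
back inner wall n [ 0.77   0.001 -0.638] [ 631.5 -173.9  260.3] 9064
[ 659.  -142.   290.2]
[ 659.2 -206.3  290.2]
[ 596.4 -144.   337. ]
[ 594.4 -204.2  334.5]
```

Call:
{"op": "send_rows", "data": {
  "rows": [
    [-0.015,-0.02,0,0,-1],
    [-0.022,-0.04,0,0,-1],
    [-0.022,-0.04,0,0,-1],
    [-0.022,-0.04,0,0,-1],
    [-0.022,-0.04,0,0,-1]
  ]
}}

```text
t: 4.1
ee_pos: [476.7, 7.7, 345.6]
orientation: [-3.141, 0.008, 0.006]
ft_force: [0.0, 0.6, -5.0]
width: 65.8
```

Call:
{"op": "send_rows", "data": {
  "rows": [
    [-0.022,-0.04,0,0,-1],
    [-0.022,-0.04,0,0,-1],
    [-0.022,-0.04,0,0,-1],
    [0,-0.03,0,-0.06,-1],
    [0,0,0,-0.055,-1]
  ]
}}

```text
t: 4.6
ee_pos: [412.0, 159.5, 346.1]
orientation: [-3.136, -0.183, 0.003]
ft_force: [0.2, -0.4, -3.8]
width: 65.9
```

```bash
python3 -c "
from h import *
go(st(-163,0,160),6.33)
"
```

```text
t 4.6 grasp [411.8 159.5 284.8] yaw 6.7 tilt 0.13 F [ 0.2 -0.4 -3.8] w 65.9
tool delta (m) [-1.000e-04 -1.510e-02  1.248e-01] in current axes [ 0.0003 -0.015   0.1249] turn 0.006
```

Call:
{"op": "send_rows", "data": {
  "rows": [
    [0,-0.015,0.03,0,-1],
    [0,0,0.035,0,-1],
    [0,0,0.035,0,-1],
    [0,0,0.025,0,-1],
    [0,0,0,0,-1]
  ]
}}

```text
t: 5.1
ee_pos: [408.6, 170.6, 218.5]
orientation: [3.134, 0.174, -0.015]
ft_force: [-0.3, -0.7, -5.2]
width: 65.8
```

```bash
python3 -c "
from h import *
go(st(-163,0,136),6.33)
im=grab('wrist');P=cloud(im)
p=P[110:200,205:315].reshape(-1,3)
n,c,i=planefit(p[~np.isnan(p).any(1)]);print(n.round(3),c.round(1),len(i), np.degrees(np.arctan2(abs(n[2]),np.hypot(n[0],n[1]))))
"
```

```text
t 5.1 grasp [408.  170.4 157.2] yaw 6.37 tilt 0.56 F [-0.3 -0.7 -5.2] w 65.8
tool delta (m) [ 0.0025 -0.0038  0.0212] in current axes [ 0.0027 -0.0038  0.0212] turn 0.001
[-0.759 -0.086  0.646] [457.7 176.5 128.4] 9057 40.2375031175001
```

Call:
{"op": "send_rows", "data": {
  "rows": [
    [0.0025,-0.004,0.015,0,-1],
    [0,0,0.008,0,-1],
    [0.016,0,0.005,0,-1],
    [0.0155,0,0.007,0,-1],
    [0,0,0,0,-1]
  ]
}}

```text
t: 5.65
ee_pos: [447.4, 179.6, 188.2]
orientation: [-3.136, -0.173, -0.004]
ft_force: [1.0, 0.0, -3.4]
width: 65.7
```

```bash
cat >> h.py <<'E'
def wl(box=(110,200,205,315)):
    im=grab('wrist');P=cloud(im);p=P[box[0]:box[1],box[2]:box[3]].reshape(-1,3)
    n,c,i=planefit(p[~np.isnan(p).any(1)]);print(n.round(3),c.round(1),len(i),'lean', np.degrees(np.arctan2(abs(n[2]),np.hypot(n[0],n[1]))))
E
python3 -c "
from h import *
go(st(-163,0,136),6.33)
wl()
"
```

```text
t 5.65 grasp [447.6 179.6 126.9] yaw 6.33 tilt 0.15 F [ 1.   0.  -3.4] w 65.7
tool delta (m) [-0.0378  0.0011 -0.0091] in current axes [-0.0378  0.0011 -0.0092] turn 0.0
[-0.622 -0.07   0.78 ] [496.  185.5  99.2] 8393 lean 51.219031193655105
```

Call:
{"op": "send_rows", "data": {
  "rows": [
    [0.011,0,0.007,0,-1],
    [0.012,0,0.008,0,-1],
    [0.013,0,0.01,0,-1],
    [0.012,0,0.012,0,-1],
    [0,0,0,0,-1]
  ]
}}

```text
t: 6.2
ee_pos: [494.6, 184.8, 151.0]
orientation: [-3.136, -0.174, -0.005]
ft_force: [0.2, -0.0, -3.7]
width: 66.2
```

```bash
python3 -c "
from h import *
go(st(-163,0,136),6.33)
wl((60,140,205,315))
cv2.imwrite('pics/w3.png',load('wrist')['color'])
"
```

```text
t 6.2 grasp [494.8 184.9  89.7] yaw 6.34 tilt 0.19 F [ 0.2 -0.  -3.7] w 66.2
tool delta (m) [-0.0854  0.0011 -0.0463] in current axes [-0.0852  0.001  -0.0466] turn 0.0
[-0.001  0.001  1.   ] [ 5.767e+02  1.945e+02 -1.000e-01] 8758 lean 89.88682702711348
```

View pics/w3.png

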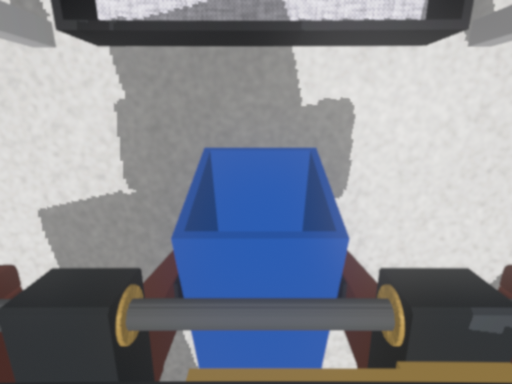

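```bash
python3 -c "
from h import *
im=load('wrist');P=cloud(im)
p=P[160:225,225:300].reshape(-1,3)
n,c,i=planefit(p[~np.isnan(p).any(1)]);print(n.round(3),c.round(1),'lean', np.degrees(np.arctan2(abs(n[2]),np.hypot(n[0],n[1]))))
p=P[242:290,195:330].reshape(-1,3)
n,c,i=planefit(p[~np.isnan(p).any(1)]);print(n.round(3),c.round(1),len(i),'lean', np.degrees(np.arctan2(abs(n[2]),np.hypot(n[0],n[1]))))
"
```

```text
[-0.302 -0.033  0.953] [519.9 186.6  49.1] lean 72.33260626956849
[ 0.305  0.033 -0.952] [511.1 186.2 126. ] 6452 lean 72.12352376555971
```

Call:
{"op": "send_rows", "data": {
  "rows": [
    [0.01,0,0.01,0,-1],
    [0.008,0,0.01,0,-1],
    [0.004,0,0.007,0,-1],
    [0,0,0,0,-1]
  ]
}}

```text
t: 6.65
ee_pos: [515.0, 187.0, 122.7]
orientation: [-3.137, -0.174, -0.001]
ft_force: [0.8, -0.5, -4.8]
width: 65.8
```

```bash
python3 -c "
from h import *
go(st(-163,0,136),6.33)
im=grab('wrist');P=cloud(im);cv2.imwrite('pics/w4.png',im['color'])
p=P[242:290,195:330].reshape(-1,3)
n,c,i=planefit(p[~np.isnan(p).any(1)]);print(n.round(3),c.round(1),len(i),'lean', np.degrees(np.arctan2(abs(n[2]),np.hypot(n[0],n[1]))))
"
```

```text
t 6.65 grasp [515.  187.   61.4] yaw 6.35 tilt 0.03 F [ 0.8 -0.5 -4.8] w 65.8
tool delta (m) [-0.1057  0.001  -0.0746] in current axes [-0.1056  0.0009 -0.0747] turn 0.0
[-0.093 -0.009  0.996] [529.4 188.1  93.9] 6444 lean 84.61513083563499
```

View pics/w4.png

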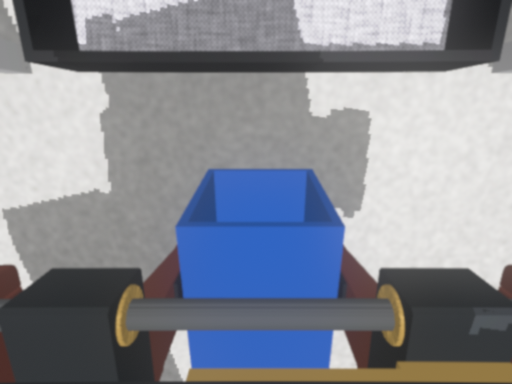

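Call:
{"op": "send_rows", "data": {
  "rows": [
    [0.003,0,0.008,0,-1],
    [0.002,0,0.006,0,-1],
    [0,0,0,0,-1]
  ]
}}

```text
t: 7.0
ee_pos: [520.3, 187.8, 109.5]
orientation: [-3.136, -0.174, -0.003]
ft_force: [0.2, 0.0, -3.2]
width: 65.7
```

```bash
cat >> h.py <<'E'
def fl(box=(242,290,195,330),name=None):
    im=grab('wrist');P=cloud(im)
    if name: cv2.imwrite(f'pics/{name}.png',im['color'])
    p=P[box[0]:box[1],box[2]:box[3]].reshape(-1,3)
    n,c,i=planefit(p[~np.isnan(p).any(1)]);n=n*np.sign(n[2]);print(n.round(3),c.round(1),len(i),'lean', np.degrees(np.arctan2(n[2],-n[0])),'yaw?')
E
python3 -c "
from h import *
go(st(-163,0,136),6.33)
fl()
"
```

```text
t 7.0 grasp [520.4 187.8  48.2] yaw 6.35 tilt 0.12 F [ 0.2  0.  -3.2] w 65.7
tool delta (m) [-0.1111  0.0012 -0.0878] in current axes [-0.1109  0.0011 -0.0881] turn 0.0
[-0.005  0.001  1.   ] [534.3 188.8  79.9] 6446 lean 89.71301743091053 yaw?
```

Call:
{"op": "send_rows", "data": {
  "rows": [
    [0,0,0,0,1],
    [0,0,0,0,1],
    [0,0,0,0,1],
    [0,0,0,0,1]
  ]
}}

```text
t: 7.45
ee_pos: [518.9, 187.5, 109.6]
orientation: [3.137, 0.174, -0.001]
ft_force: [-0.2, -0.4, -0.0]
width: 87.4
```

```bash
python3 -c "
from h import *
go(st(-163,0,136),6.33)
fl(name='w5')
"
```

```text
t 7.45 grasp [518.9 187.5  48.3] yaw 6.35 tilt 0.03 F [-0.2 -0.4 -0. ] w 87.4
tool delta (m) [-0.1096  0.0009 -0.0877] in current axes [-0.1096  0.0009 -0.0876] turn 0.0
[-0.005  0.     1.   ] [532.8 188.5  79.8] 6439 lean 89.73681398311005 yaw?
```

View pics/w5.png

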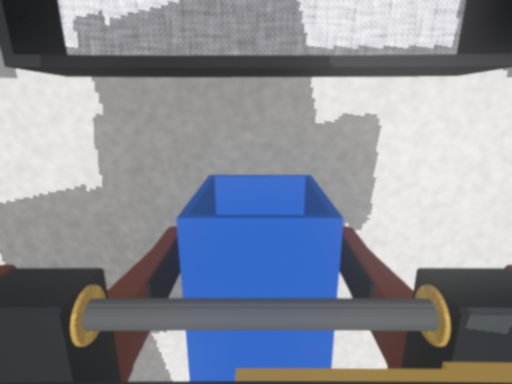

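```bash
python3 -c "
from h import *
im=load('wrist')
def s(p):
    d=p[:2]-SO;c,q=np.cos(SY),np.sin(SY);return np.array([d[0]*c+d[1]*q,-d[0]*q+d[1]*c]).round(1)
for uv,z in [((180,217),80),((341,217),80),((210,176),3),((308,176),3),((100,70),45),((400,69),45),((65,55),45),((460,53),45)]: p=ray(im,*uv,z);print(uv,p.round(1),'st',s(p))
"
```

```text
(180, 217) [550.6 223.   80. ] st [-18.   32.7]
(341, 217) [557.6 160.   80. ] st [-18.  -30.6]
(210, 176) [549.9 223.2   3. ] st [-18.7  33.1]
(308, 176) [556.9 160.9   3. ] st [-18.6 -29.6]
(100, 70) [603.1 269.4  45. ] st [39.3 73.1]
(400, 69) [618.6 135.5  45. ] st [ 39.9 -61.7]
(65, 55) [607.5 284.4  45. ] st [45.4 87.6]
(460, 53) [627.8 110.8  45. ] st [ 46.3 -87.2]
```

Call:
{"op": "send_rows", "data": {
  "rows": [
    [-0.03,0,0,0,1],
    [-0.03,0,0,0,1],
    [-0.023,0,0,0,1],
    [0,0,0,0,-1],
    [0,0,0,0,-1]
  ]
}}

```text
t: 8.0
ee_pos: [437.4, 178.6, 110.0]
orientation: [-3.136, -0.174, -0.002]
ft_force: [-0.1, 0.4, 0.3]
width: 75.1
```

Call:
{"op": "send_rows", "data": {
  "rows": [
    [0,0,0,0,-1],
    [0,0,0,0,-1],
    [0,0,0,0,-1],
    [0,0,-0.02,0,-1],
    [0,0,-0.01,0,-1]
  ]
}}

```text
t: 8.5
ee_pos: [436.8, 178.3, 140.0]
orientation: [3.137, 0.173, -0.001]
ft_force: [-0.1, 1.4, -4.5]
width: 66.1
```

```bash
python3 -c "
from h import *
go(st(-58,0,65),6.33)
fl(name='w6')
"
```

```text
t 8.5 grasp [436.8 178.2  78.7] yaw 6.33 tilt 0.03 F [-0.1  1.4 -4.5] w 66.1
tool delta (m) [0.0781 0.0008 0.0137] in current axes [0.0781 0.0008 0.0137] turn 0.0
[-0.001  0.001  1.   ] [450.5 179.2 109.8] 6462 lean 89.92138225770242 yaw?
```

View pics/w6.png

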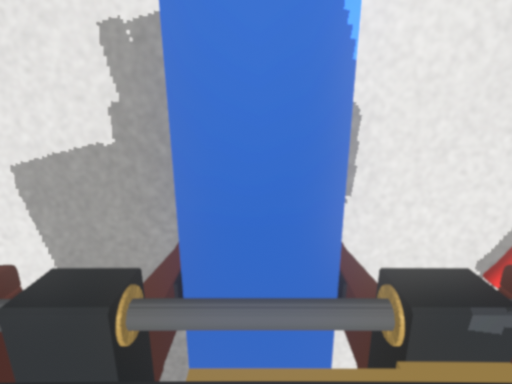

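Call:
{"op": "send_rows", "data": {
  "rows": [
    [0,0,-0.02,0,-1],
    [0,0,-0.015,0,-1],
    [0.025,0,0,0,-1],
    [0.03,0,0,0,-1],
    [0.02,0,0,0,-1]
  ]
}}

```text
t: 9.05
ee_pos: [513.0, 186.8, 174.6]
orientation: [-3.136, -0.174, -0.002]
ft_force: [0.2, 0.0, -4.2]
width: 66.0
```

Call:
{"op": "send_rows", "data": {
  "rows": [
    [0.011,0,0,0,-1],
    [0,0,0.015,0,-1],
    [0,0,0.01,0,-1],
    [0,0,0.01,0,-1],
    [0,0,0,0,-1]
  ]
}}

```text
t: 9.55
ee_pos: [518.7, 187.1, 137.1]
orientation: [3.135, 0.174, -0.01]
ft_force: [-0.4, -0.3, -4.3]
width: 65.7
```

```bash
python3 -c "
from h import *
go(st(-50,0,65),6.33)
fl(name='w7')
"
```

```text
t 9.55 grasp [518.4 187.   75.8] yaw 6.37 tilt 0.38 F [-0.4 -0.3 -4.3] w 65.7
tool delta (m) [0.004  0.0006 0.0108] in current axes [0.0041 0.0006 0.0108] turn 0.001
[-0.184 -0.019  0.983] [535.2 188.4 112.2] 6457 lean 79.40646691736532 yaw?
```

Call:
{"op": "send_rows", "data": {
  "rows": [
    [0.004,0,0.008,0,-1],
    [0,0,0.006,0,-1],
    [0,0,0,0,-1]
  ]
}}

```text
t: 9.9
ee_pos: [523.8, 187.9, 124.5]
orientation: [3.136, 0.174, -0.008]
ft_force: [-1.7, 0.4, -2.4]
width: 65.6
```

```bash
python3 -c "
from h import *
go(st(-50,0,65),6.33)
fl(name='w8')
"
```

```text
t 9.9 grasp [523.5 187.8  63.2] yaw 6.36 tilt 0.28 F [-1.7  0.4 -2.4] w 65.6
tool delta (m) [-0.0012  0.0008 -0.0018] in current axes [-0.0012  0.0008 -0.0018] turn 0.001
[-0.313 -0.034  0.949] [543.9 189.6 106.3] 6454 lean 71.77395579479635 yaw?
```

Call:
{"op": "send_rows", "data": {
  "rows": [
    [0,0,0,0,1],
    [0,0,0,0,1],
    [0,0,0,0,1],
    [0,0,-0.012,0,1],
    [0,0,-0.012,0,1]
  ]
}}

```text
t: 10.45
ee_pos: [526.3, 188.3, 150.6]
orientation: [3.137, 0.174, -0.0]
ft_force: [0.4, 1.0, -0.4]
width: 87.6
```

Call:
{"op": "send_rows", "data": {
  "rows": [
    [-0.025,0,0,0,1],
    [-0.025,0,0,0,1],
    [-0.017,0,0,0,1],
    [0,0,0,0,1]
  ]
}}

```text
t: 10.85
ee_pos: [457.9, 180.6, 150.6]
orientation: [3.137, 0.175, -0.001]
ft_force: [0.5, -0.6, 0.7]
width: 87.9
```

```bash
python3 -c "
from h import *
go(st(-117,0.8,87),6.33)
fl(name='w9')
for n in ['scene','top']:
  im=grab(n);cv2.imwrite(f'pics/{n}9.png',im['color'])
c=load('scene')['color'];cv2.imwrite('pics/s9c.png',cv2.resize(c[120:280,230:400],None,fx=4,fy=4,interpolation=cv2.INTER_CUBIC))
"
```

```text
t 10.85 grasp [457.9 180.6  89.3] yaw 6.37 tilt 0.05 F [ 0.5 -0.6  0.7] w 87.9
tool delta (m) [-0.0022  0.      0.0023] in current axes [-0.0022  0.      0.0023] turn 0.001
[-0.003  0.001  1.   ] [ 3.984e+02  1.714e+02 -2.000e-01] 4707 lean 89.83660350526456 yaw?
```

View pics/s9c.png

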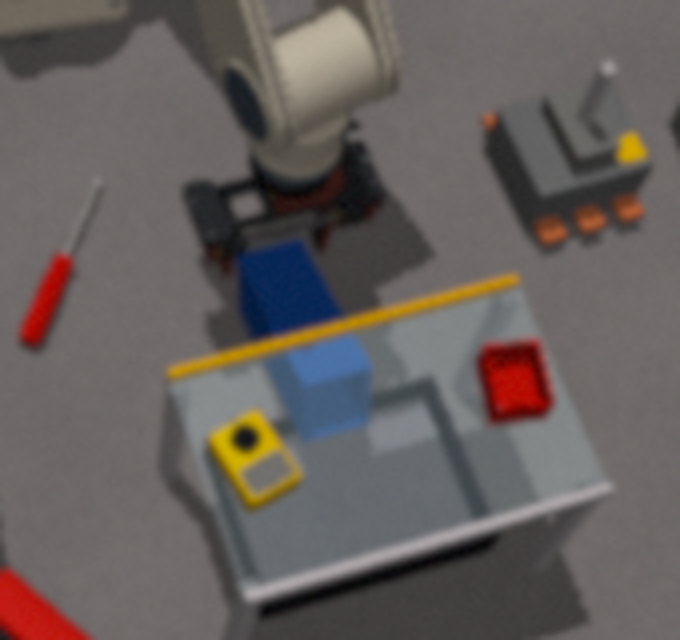

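View pics/w9.png

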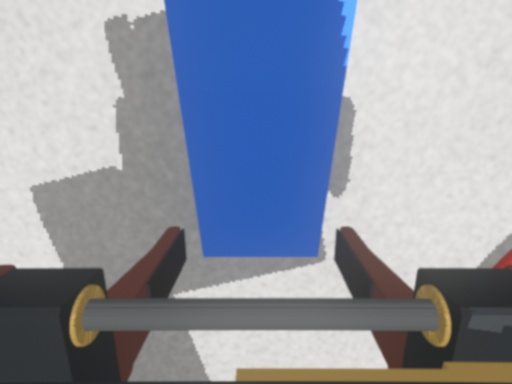

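```bash
python3 -c "
from h import *
im=load('wrist');P=cloud(im)
p=P[30:250,215:310].reshape(-1,3)
n,c,i=planefit(p[~np.isnan(p).any(1)]);print(n.round(3),c.round(1),len(i))
def s(p):
    d=p[:2]-SO;c,q=np.cos(SY),np.sin(SY);return np.array([d[0]*c+d[1]*q,-d[0]*q+d[1]*c]).round(1)
for uv in [(206,254),(316,254),(206,250),(316,250)]: p=P[uv[1],uv[0]];print(p.round(1),s(p))
# finger tips
for uv in [(183,240),(338,240)]: p=P[uv[1],uv[0]];print('tip',p.round(1),s(p))
"
```

```text
[-0.313 -0.034  0.949] [517.1 186.6  97.2] 20828
[450.6 211.1  76. ] [-118.7   32. ]
[458.1 148.7  77. ] [-118.1  -30.9]
[453.7 211.1  77.2] [-115.6   31.6]
[460.7 149.2  77.3] [-115.5  -30.7]
tip [456.6 225.2  73.3] [-111.2   45.3]
tip [469.2 138.7  79.7] [-108.2  -42. ]
```

Call:
{"op": "send_rows", "data": {
  "rows": [
    [-0.001,0,0.002,0,-1],
    [0,0,0,0,-1],
    [0,0,0,0,-1],
    [0,0,0,0,-1],
    [0,0,0,0,-1]
  ]
}}

```text
t: 11.5
ee_pos: [458.8, 180.8, 147.6]
orientation: [3.137, 0.174, 0.0]
ft_force: [0.5, 0.2, -1.9]
width: 65.2
```

Call:
{"op": "send_rows", "data": {
  "rows": [
    [0,0,-0.01,0,-1],
    [0,0,-0.015,0,-1],
    [0,0,0,0,-1],
    [0,0,0,0,-1]
  ]
}}

```text
t: 11.9
ee_pos: [458.5, 180.8, 172.9]
orientation: [-3.137, -0.174, -0.001]
ft_force: [0.3, -0.4, -3.1]
width: 66.2
```

```bash
python3 -c "
from h import *
go(st(-117,0.8,87),6.33)
fl((30,230,215,310),name='w10')
"
```

```text
t 11.9 grasp [458.6 180.8 111.6] yaw 6.35 tilt 0.03 F [ 0.3 -0.4 -3.1] w 66.2
tool delta (m) [-0.0029  0.0002  0.0246] in current axes [-0.0029  0.0002  0.0246] turn 0.0
[-0.143 -0.014  0.99 ] [523.2 187.4 112.7] 18931 lean 81.77516387792161 yaw?
```

Call:
{"op": "send_rows", "data": {
  "rows": [
    [0.01,0,-0.005,0,-1],
    [0.015,0,-0.01,0,-1],
    [0,0,-0.015,0,-1],
    [0,0,-0.015,0,-1],
    [0,0,0,0,-1]
  ]
}}

```text
t: 12.45
ee_pos: [485.0, 183.9, 219.1]
orientation: [-3.136, -0.174, -0.005]
ft_force: [0.5, -0.1, -4.0]
width: 65.7
```

```bash
python3 -c "
from h import *
go(st(-117,0.8,87),6.33)
fl((30,230,215,310),name='w11')
"
```

```text
t 12.45 grasp [485.2 184.  157.8] yaw 6.34 tilt 0.18 F [ 0.5 -0.1 -4. ] w 65.7
tool delta (m) [-0.0297  0.0004  0.0708] in current axes [-0.0299  0.0004  0.0707] turn 0.0
[-0.039 -0.002  0.999] [549.8 190.4 152. ] 18925 lean 87.75215348437804 yaw?
```

Call:
{"op": "send_rows", "data": {
  "rows": [
    [0,0,0.017,0,-1],
    [0,0,-0.04,0,-1],
    [0,0,0.02,0,-1],
    [0,0,-0.03,0,-1],
    [0,0,0,0,-1]
  ]
}}

```text
t: 13.0
ee_pos: [484.5, 183.9, 251.6]
orientation: [-3.136, -0.174, -0.004]
ft_force: [1.0, 0.5, -5.3]
width: 65.7
```

```bash
python3 -c "
from h import *
go(st(-117,0.8,87),6.33)
fl((30,230,215,310),name='w12')
"
```

```text
t 13.0 grasp [484.7 183.9 190.3] yaw 6.35 tilt 0.14 F [ 1.   0.5 -5.3] w 65.7
tool delta (m) [-0.0292  0.0004  0.1033] in current axes [-0.0294  0.0005  0.1032] turn 0.0
[0.323 0.04  0.945] [549.6 190.3 158.8] 18922 lean 108.8857682212054 yaw?
```

Call:
{"op": "send_rows", "data": {
  "rows": [
    [0,0,0,0,-1],
    [0,0,0,0,-1],
    [0,0,0,0,-1],
    [0,0,0,0,-1],
    [0,0,0,0,-1]
  ]
}}

```text
t: 13.55
ee_pos: [483.4, 183.5, 250.5]
orientation: [3.137, 0.174, -0.0]
ft_force: [-1.2, -0.2, -2.9]
width: 65.5
```

```bash
python3 -c "
from h import *
go(st(-117,0.8,87),6.33)
fl((30,230,215,310),name='w13')
im=grab('scene')
c=load('scene')['color'];cv2.imwrite('pics/s13c.png',cv2.resize(c[160:280,250:400],None,fx=5,fy=5,interpolation=cv2.INTER_CUBIC))
"
```

```text
t 13.55 grasp [483.4 183.5 189.2] yaw 6.35 tilt 0.01 F [-1.2 -0.2 -2.9] w 65.5
tool delta (m) [-0.0279  0.0002  0.1022] in current axes [-2.790e-02  1.000e-04  1.022e-01] turn 0.0
[0.342 0.042 0.939] [548.2 189.8 156.3] 18934 lean 109.98775384900236 yaw?
```

View pics/s13c.png

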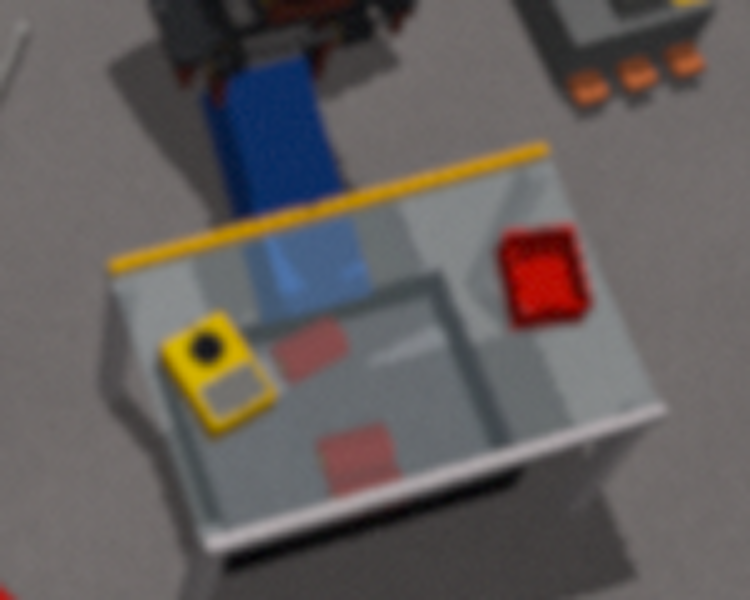

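Call:
{"op": "send_rows", "data": {
  "rows": [
    [0,0,-0.005,0,-1],
    [0,0,0.005,0,-1],
    [0,0,0,0,-1],
    [0,0,0,0,-1],
    [0,0,0,0,-1]
  ]
}}

```text
t: 14.15
ee_pos: [483.4, 183.5, 250.6]
orientation: [3.137, 0.174, -0.0]
ft_force: [-0.8, -0.1, -2.0]
width: 65.5
```

```bash
python3 -c "
from h import *
go(st(-117,0.8,87),6.33)
fl((30,230,215,310),name='w13')
im=grab('scene')
c=load('scene')['color'];cv2.imwrite('pics/s14c.png',cv2.resize(c[160:280,250:400],None,fx=5,fy=5,interpolation=cv2.INTER_CUBIC))
im=grab('top');c=im['color'];cv2.imwrite('pics/t14c.png',cv2.resize(c[70:200,115:265],None,fx=5,fy=4,interpolation=cv2.INTER_CUBIC))
print([telemetry.get_obs()['ft_force'].round(1) for _ in range(4)])
"
```

```text
t 14.15 grasp [483.4 183.5 189.3] yaw 6.35 tilt 0.01 F [-0.8 -0.1 -2. ] w 65.5
tool delta (m) [-2.790e-02  1.000e-04  1.023e-01] in current axes [-2.780e-02  1.000e-04  1.023e-01] turn 0.0
[0.342 0.043 0.939] [548.3 189.8 156.3] 18926 lean 109.9936513360046 yaw?
[array([-0.5, -0.4, -2.4]), array([-0.5, -0.4, -2.4]), array([-0.5, -0.4, -2.4]), array([-0.5, -0.4, -2.4])]
```

View pics/s14c.png

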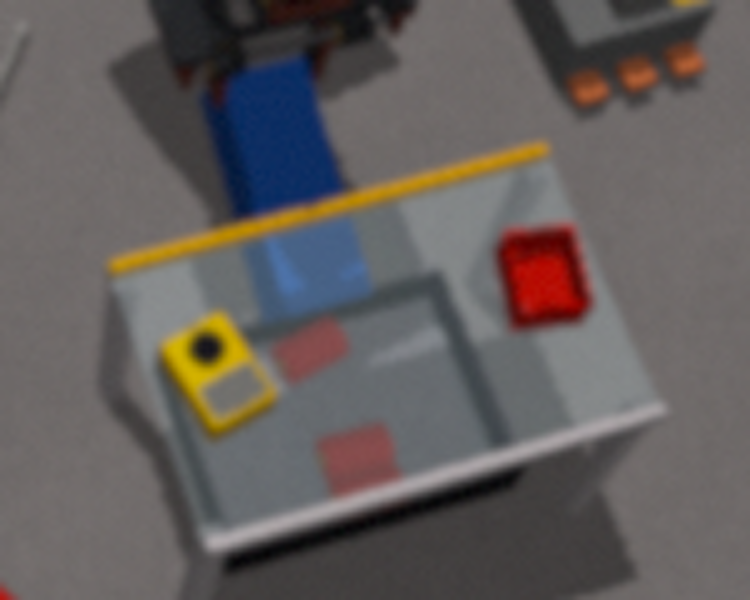

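View pics/t14c.png

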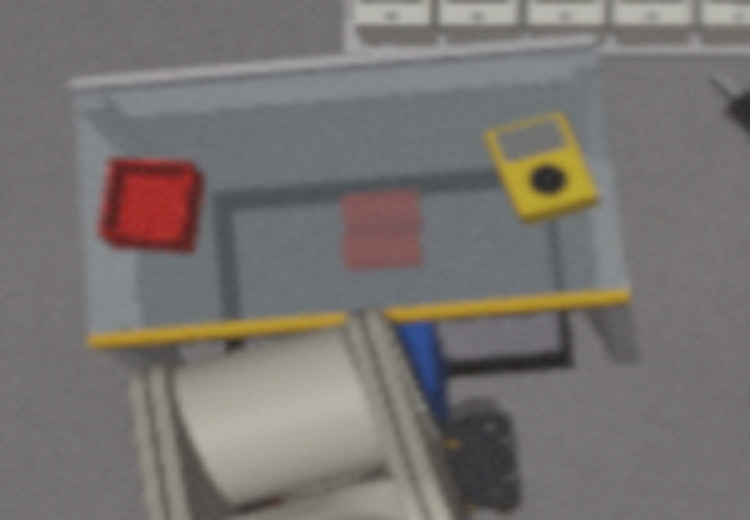

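Call:
{"op": "send_rows", "data": {
  "rows": [
    [0,0,-0.01,0,-1],
    [0,0,-0.01,0,-1],
    [0,0,-0.01,0,-1],
    [-0.015,0,0,0,-1],
    [-0.025,0,0,0,-1]
  ]
}}

```text
t: 14.8
ee_pos: [444.9, 179.4, 282.2]
orientation: [-3.136, -0.173, -0.005]
ft_force: [-0.6, 0.2, -3.3]
width: 65.7
```

Call:
{"op": "send_rows", "data": {
  "rows": [
    [-0.025,0,0,0,-1],
    [-0.025,0,0,0,-1],
    [-0.02,0,0,0,-1],
    [0,0,0,0,-1],
    [0,0,0,0,-1]
  ]
}}

```text
t: 15.3
ee_pos: [374.9, 171.7, 281.8]
orientation: [-3.136, -0.175, -0.004]
ft_force: [-0.9, 0.5, -2.7]
width: 65.5
```

```bash
python3 -c "
from h import *
go(st(-195,0.8,100),6.33)
fl((30,230,215,310),name='w15')
im=grab('scene')
c=load('scene')['color'];cv2.imwrite('pics/s15c.png',cv2.resize(c[130:280,240:400],None,fx=4,fy=4,interpolation=cv2.INTER_CUBIC))
"
```

```text
t 15.3 grasp [375.1 171.8 220.5] yaw 6.37 tilt 0.16 F [-0.9  0.5 -2.7] w 65.5
tool delta (m) [0.0031 0.0004 0.1205] in current axes [0.0028 0.0005 0.1205] turn 0.001
[0.339 0.042 0.94 ] [440.  178.1 187.7] 18913 lean 109.82491904927994 yaw?
```

View pics/s15c.png

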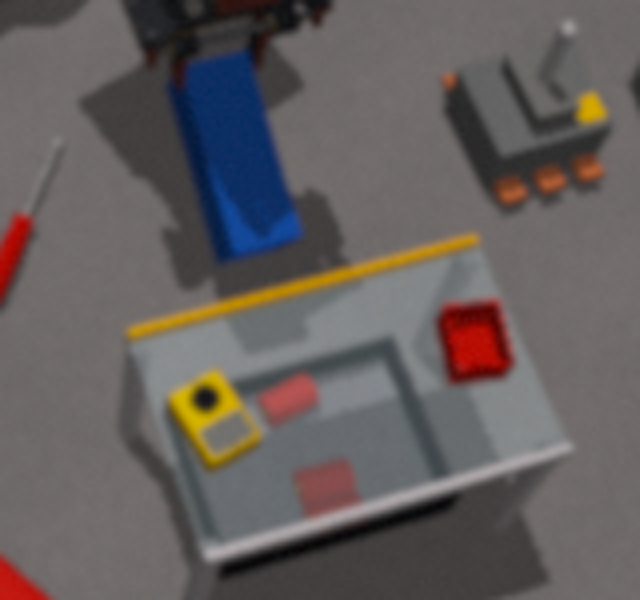

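View pics/w15.png

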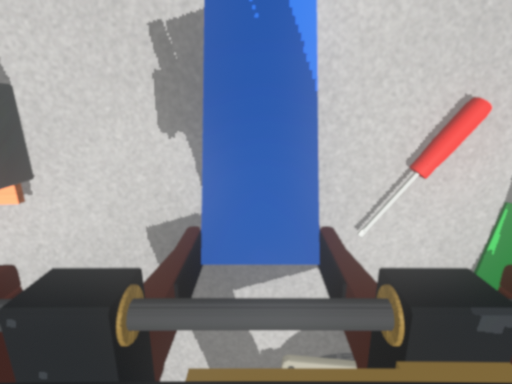

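Call:
{"op": "send_rows", "data": {
  "rows": [
    [0,0,0.03,0,-1],
    [0,0,0.03,0,-1],
    [0,0,0.02,0,-1],
    [0,0,0.015,0,-1],
    [0,0,0.012,0,-1]
  ]
}}

```text
t: 15.9
ee_pos: [374.7, 171.4, 172.7]
orientation: [3.137, 0.173, -0.002]
ft_force: [-3.3, -0.2, 1.4]
width: 65.6
```

Call:
{"op": "send_rows", "data": {
  "rows": [
    [0,0,0.01,0,-1],
    [0,0,0.007,0,-1],
    [0,0,0,0,-1],
    [0,0,0,0,-1]
  ]
}}

```text
t: 16.3
ee_pos: [375.0, 171.6, 156.9]
orientation: [-3.136, -0.174, -0.002]
ft_force: [-0.1, -0.1, -1.9]
width: 65.5
```

```bash
python3 -c "
from h import *
go(st(-195,0.8,100),6.33)
fl((30,230,215,310),name='w16')
"
```

```text
t 16.3 grasp [375.1 171.7  95.6] yaw 6.34 tilt 0.08 F [-0.1 -0.1 -1.9] w 65.5
tool delta (m) [ 0.0031  0.0003 -0.0044] in current axes [ 0.0031  0.0003 -0.0044] turn 0.0
[0.038 0.005 0.999] [439.7 178.1  83.9] 18933 lean 92.18722623686777 yaw?
```

Call:
{"op": "send_rows", "data": {
  "rows": [
    [0,0,0.005,0,-1],
    [0,0,0,0,-1],
    [0,0,0,0,1],
    [0,0,0,0,1],
    [0,0,0,0,1]
  ]
}}

```text
t: 16.85
ee_pos: [374.2, 171.4, 151.8]
orientation: [-3.137, -0.174, -0.0]
ft_force: [0.4, -0.0, 0.3]
width: 86.0
```

Call:
{"op": "send_rows", "data": {
  "rows": [
    [0,0,-0.03,0,1],
    [0,0,-0.03,0,1],
    [0,0,0,0,1]
  ]
}}

```text
t: 17.15
ee_pos: [375.8, 172.1, 214.5]
orientation: [-3.135, -0.174, -0.009]
ft_force: [-0.4, 0.0, -0.5]
width: 87.6
```

```bash
python3 -c "
from h import *
go(st(-195,0.8,100),6.33)
fl((30,230,215,310),name='w17')
im=load('wrist');P=cloud(im)
def s(p):
    d=p[:2]-SO;c,q=np.cos(SY),np.sin(SY);return np.array([d[0]*c+d[1]*q,-d[0]*q+d[1]*c]).round(1)
c=im['color'].astype(int);b=(c[...,0]>c[...,2]+50)&(P[...,2]>76)&(P[...,2]<84)
q=np.array([s(p) for p in P[b]]);print(q.min(0),q.max(0))
for lo in range(-205,-20,30):
  k=q[(q[:,0]>lo)&(q[:,0]<lo+30)]
  if len(k):print(lo,k[:,1].min(),k[:,1].max())
"
```

```text
t 17.15 grasp [376.1 172.2 153.2] yaw 6.35 tilt 0.34 F [-0.4  0.  -0.5] w 87.6
tool delta (m) [0.002  0.0008 0.0532] in current axes [0.0017 0.0009 0.0532] turn 0.0
[-0.001  0.001  1.   ] [438.  178.7  79.9] 18127 lean 89.94826257321083 yaw?
[-208.8  -32.1] [-54.6  34.6]
-205 -31.5 34.4
-175 -31.6 34.6
-145 -31.5 34.5
-115 -32.1 34.6
-85 -32.0 34.6
-55 -31.5 32.2
```

View pics/w17.png

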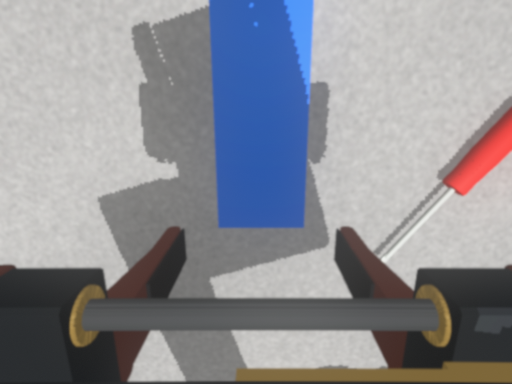

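```bash
python3 -c "
from h import *
go(st(-149,1.5,75),6.33)
"
```

```text
t 17.2 grasp [375.3 171.9 151.8] yaw 6.35 tilt 0.24 F [ 1.   0.5 -0.7] w 87.7
tool delta (m) [ 0.0489 -0.0002  0.0768] in current axes [ 0.0486 -0.0001  0.077 ] turn 0.0
```

Call:
{"op": "send_rows", "data": {
  "rows": [
    [0.025,0,0,0,1],
    [0.024,0,0.015,0,1],
    [0,0,0.03,0,1],
    [0,0,0.025,0,1],
    [0,0,0.006,0,1]
  ]
}}

```text
t: 17.7
ee_pos: [421.0, 176.0, 132.7]
orientation: [3.135, 0.174, -0.009]
ft_force: [-0.1, 0.7, 0.1]
width: 88.2
```

Call:
{"op": "send_rows", "data": {
  "rows": [
    [0,0,0,0,-1],
    [0,0,0,0,-1],
    [0,0,0,0,-1],
    [0,0,0,0,-1],
    [0,0,0,0,-1]
  ]
}}

```text
t: 18.2
ee_pos: [423.3, 177.0, 136.6]
orientation: [-3.136, -0.174, -0.003]
ft_force: [-0.1, -1.0, 6.0]
width: 65.9
```

```bash
python3 -c "
from h import *
go(st(-149,1.5,75),6.33)
"
```

```text
t 18.2 grasp [423.5 177.1  75.3] yaw 6.35 tilt 0.11 F [-0.1 -1.   6. ] w 65.9
tool delta (m) [ 0.0004 -0.0004  0.0003] in current axes [ 0.0004 -0.0004  0.0003] turn 0.0
```

Call:
{"op": "send_rows", "data": {
  "rows": [
    [0,0,-0.03,0,-1],
    [0,0,-0.045,0,-1],
    [0,0,-0.045,0,-1],
    [0,0,-0.045,0.06,-1],
    [0,0.01,-0.03,0.054,-1]
  ]
}}

```text
t: 18.7
ee_pos: [423.6, 167.4, 334.0]
orientation: [-3.14, 0.007, -0.005]
ft_force: [1.5, 1.0, -2.5]
width: 65.9
```

Call:
{"op": "send_rows", "data": {
  "rows": [
    [0,0.03,0,0,-1],
    [0,0.043,0,0,-1],
    [0,0.043,0,0,-1],
    [0,0.043,0,0,-1],
    [0,0.043,0,0,-1]
  ]
}}

```text
t: 19.2
ee_pos: [421.9, -36.7, 330.8]
orientation: [3.142, -0.004, 0.0]
ft_force: [1.0, -0.4, -3.8]
width: 66.2
```

Call:
{"op": "send_rows", "data": {
  "rows": [
    [0.02,0.043,0,0,-1],
    [0.025,0.043,0,0,-1],
    [0.025,0.03,0,0,-1],
    [0.025,0,0,0,-1],
    [0.025,0,0,0,-1]
  ]
}}

```text
t: 19.7
ee_pos: [542.6, -152.8, 330.3]
orientation: [-3.141, 0.009, 0.001]
ft_force: [-0.3, -0.9, -2.4]
width: 66.0
```

```bash
python3 -c "
from h import *
go((620,-174.4,255),-0.1)
fl((30,230,215,310),name='w18')
"
```

```text
t 19.7 grasp [ 542.5 -152.8  269. ] yaw -0.33 tilt 0.06 F [-0.3 -0.9 -2.4] w 66.0
tool delta (m) [0.0775 0.0215 0.014 ] in current axes [0.0776 0.0212 0.0139] turn -0.004
[0.002 0.001 1.   ] [ 608.4 -153.8  273.4] 18927 lean 90.13536643106558 yaw?
```

View pics/w18.png

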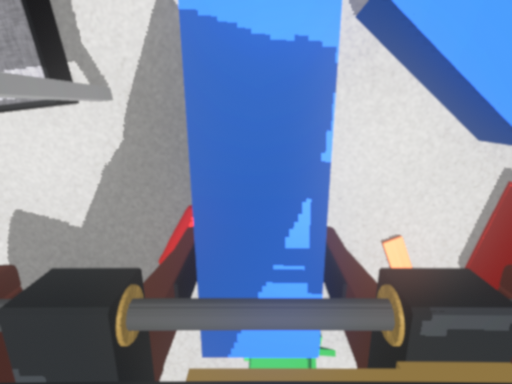

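Call:
{"op": "send_rows", "data": {
  "rows": [
    [0.03,0.01,0,-0.004,-1],
    [0.03,0.011,0,0,-1],
    [0.0175,0,0.01,0,-1],
    [0,0,0.01,0,-1],
    [0,0,0,0,-1]
  ]
}}

```text
t: 20.25
ee_pos: [618.1, -172.1, 308.2]
orientation: [-3.14, -0.002, 0.008]
ft_force: [-0.1, 0.1, -2.3]
width: 66.0
```

```bash
python3 -c "
from h import *
go((620,-174.4,238),-0.1)
"
```

```text
t 20.25 grasp [ 617.8 -172.   246.9] yaw 0.07 tilt 0.29 F [-0.1  0.1 -2.3] w 66.0
tool delta (m) [0.0022 0.0024 0.0089] in current axes [0.0023 0.0024 0.0089] turn 0.003
```

Call:
{"op": "send_rows", "data": {
  "rows": [
    [0.002,0.002,0.009,0,-1],
    [-0.009,0,0.009,0,-1],
    [-0.009,0,0.009,0,-1],
    [-0.006,0,0.01,0,-1],
    [0,0,0,0,-1]
  ]
}}

```text
t: 20.75
ee_pos: [595.5, -174.6, 272.5]
orientation: [-3.141, -0.0, 0.005]
ft_force: [-2.8, -0.3, 0.0]
width: 65.8
```

```bash
python3 -c "
from h import *
go((596,-174.4,210),-0.1)
fl((30,230,215,310),name='w19')
"
```

```text
t 20.75 grasp [ 595.3 -174.6  211.2] yaw 0.02 tilt 0.18 F [-2.8 -0.3  0. ] w 65.8
tool delta (m) [ 0.0007 -0.0002  0.0012] in current axes [ 0.0007 -0.0002  0.0012] turn 0.002
[-0.371  0.001  0.929] [ 661.9 -175.   243.5] 18926 lean 68.22833500626813 yaw?
```

Call:
{"op": "send_rows", "data": {
  "rows": [
    [-0.006,0,0.011,0,-1],
    [-0.004,0,0.011,0,-1],
    [-0.0015,0,0.011,0,-1],
    [-0.0005,0,0.01,0,-1],
    [0,0,0,0,-1]
  ]
}}

```text
t: 21.3
ee_pos: [584.6, -174.6, 228.8]
orientation: [-3.141, -0.001, 0.006]
ft_force: [-2.2, -1.0, -2.9]
width: 66.0
```

```bash
python3 -c "
from h import *
go((583,-174.4,168),-0.1)
fl((30,230,215,310),name='w20')
"
```

```text
t 21.3 grasp [ 584.3 -174.6  167.5] yaw 0.05 tilt 0.21 F [-2.2 -1.  -2.9] w 66.0
tool delta (m) [-0.0013 -0.0002 -0.0005] in current axes [-0.0013 -0.0002 -0.0005] turn 0.003
[-0.768 -0.003  0.641] [ 672.6 -175.1  166.9] 9086 lean 39.85534048891066 yaw?
```

View pics/w20.png

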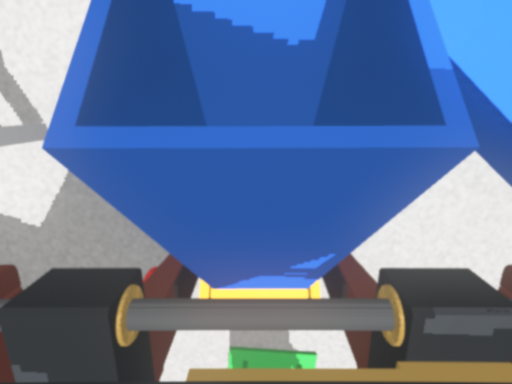

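Call:
{"op": "send_rows", "data": {
  "rows": [
    [-0.0045,0,0.0054,0,-1],
    [-0.0045,0,0.0054,0,-1],
    [-0.0045,0,0.0054,0,-1],
    [-0.0035,0,0.0042,0,-1],
    [0,0,0,0,-1]
  ]
}}

```text
t: 21.85
ee_pos: [568.1, -174.4, 209.1]
orientation: [-3.141, -0.001, 0.002]
ft_force: [-1.6, 0.2, -1.9]
width: 66.1
```

```bash
cat > meas.py <<'E'
from h import *
import sys
im=grab('wrist');P=cloud(im);c=im['color'].astype(int)
cv2.imwrite('pics/%s.png'%sys.argv[1],im['color'])
blue=(c[...,0]>c[...,2]+50)&(P[...,0]<720)&(P[...,0]>500)&(P[...,1]<-130)&(P[...,1]>-220)&(P[...,2]>60)
p=P[blue];a=np.array([.643,0,.766])
cc=np.array([.766,0,-.643])
# front face
f=p[(p[:,1]<-145)&(p[:,1]>-205)]
h=f@cc;hist,e=np.histogram(h,60);k=e[hist.argmax()];print('planes h',k.round(1),hist.max())
ax=f@a;print('mouth top along a (99.5%)',np.percentile(ax,[95,99,99.7]).round(1),'home expects',(np.array([610.2,-174,145.5])@a+90).round(1),'front face h home',(np.array([610.2,-174,145.5])@cc-40).round(1),'back inner',(np.array([610.2,-174,145.5])@cc+36).round(1))
print('y range',np.percentile(p[:,1],[0.5,99.5]).round(1))
E
python3 -c "
from h import *
go((564.6,-174.4,145),-0.1)"
python3 meas.py w21
```

```text
t 21.85 grasp [ 568.  -174.4  147.8] yaw 0.04 tilt 0.09 F [-1.6  0.2 -1.9] w 66.1
tool delta (m) [-0.0034  0.      0.0028] in current axes [-0.0034  0.      0.0028] turn 0.002
planes h 330.9 25257
mouth top along a (99.5%) [595.5 598.8 599.2] home expects 593.8 front face h home 333.9 back inner 409.9
y range [-206.6 -141.4]
```

View pics/w21.png

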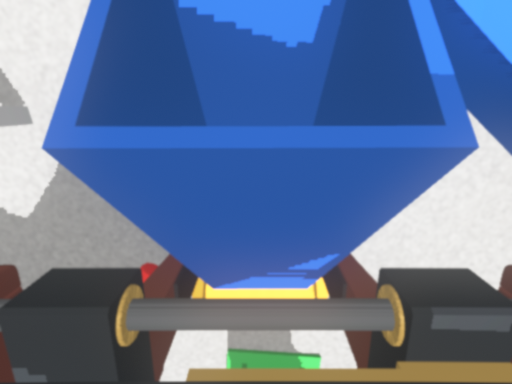

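Call:
{"op": "send_rows", "data": {
  "rows": [
    [-0.001,0,0.004,0,-1],
    [-0.001,0,0.003,0,-1],
    [0,0,0,0,-1],
    [0,0,0,0,-1]
  ]
}}

```text
t: 22.3
ee_pos: [567.8, -174.8, 207.5]
orientation: [3.141, 0.002, 0.005]
ft_force: [-13.3, 3.4, 33.3]
width: 66.0
```

```bash
python3 -c "
from h import *
go((564.6,-174.4,145),-0.1)"
python3 meas.py w22
```

```text
t 22.3 grasp [ 568.  -174.9  146.2] yaw 0.06 tilt 0.18 F [-13.3   3.4  33.3] w 66.0
tool delta (m) [-0.0034 -0.0005  0.0012] in current axes [-0.0034 -0.0005  0.0011] turn 0.003
planes h 330.8 22677
mouth top along a (99.5%) [594.3 597.5 597.9] home expects 593.8 front face h home 333.9 back inner 409.9
y range [-206.9 -141.6]
```

Call:
{"op": "send_rows", "data": {
  "rows": [
    [0,0,-0.002,0,-1],
    [0,0,0,0,1],
    [0,0,0,0,1],
    [0,0,0,0,1],
    [0,0,0,0,1]
  ]
}}

```text
t: 22.85
ee_pos: [566.9, -174.7, 204.8]
orientation: [-3.141, -0.001, 0.001]
ft_force: [-1.0, 0.7, -0.3]
width: 87.7
```

```bash
python3 -c "
from h import *
go((564.6,-174.4,145),-0.1)"
python3 meas.py w23
```

```text
t 22.85 grasp [ 566.8 -174.7  143.5] yaw 0.04 tilt 0.02 F [-1.   0.7 -0.3] w 87.7
tool delta (m) [-0.0022 -0.0002 -0.0015] in current axes [-0.0022 -0.0003 -0.0015] turn 0.002
planes h 330.9 23843
mouth top along a (99.5%) [590.  591.4 591.8] home expects 593.8 front face h home 333.9 back inner 409.9
y range [-206.4 -141. ]
```

Call:
{"op": "send_rows", "data": {
  "rows": [
    [-0.015,0,-0.015,0,1],
    [-0.03,0,-0.03,0,1],
    [-0.03,0,-0.035,0,1],
    [-0.03,0,-0.04,0,1],
    [-0.03,0,-0.04,0,1]
  ]
}}

```text
t: 23.4
ee_pos: [430.4, -174.6, 366.2]
orientation: [-3.141, -0.002, 0.001]
ft_force: [0.8, -0.5, 0.8]
width: 87.6
```

Call:
{"op": "send_rows", "data": {
  "rows": [
    [-0.03,0.03,-0.02,0,1],
    [0,0.045,0,0,1],
    [0,0.045,0,0,1],
    [0,0.045,0,0,1],
    [0,0.045,0,0,1]
  ]
}}

```text
t: 23.9
ee_pos: [401.6, -386.6, 385.4]
orientation: [3.141, 0.001, 0.001]
ft_force: [0.6, -0.1, 0.4]
width: 88.1
```

Call:
{"op": "send_rows", "data": {
  "rows": [
    [0,0.045,0,0,1],
    [0,0.045,0,0,1],
    [0,0.02,0,0,1],
    [0,0,0,0,1],
    [0,0,0,0,1]
  ]
}}

```text
t: 24.4
ee_pos: [401.8, -494.5, 384.6]
orientation: [-3.14, -0.0, 0.001]
ft_force: [0.2, 0.1, 0.2]
width: 88.1
```

Run:
```python
from h import *
go((564.6,-174.4,145),0)
for n in ['top','scene']:
    im=grab(n);cv2.imwrite(f'pics/{n}30.png',im['color'])
im=load('top');P=cloud(im);c=im['color'].astype(int)
m=np.zeros((384,512),bool);m[110:210,285:335]=True
b=m&(c[...,0]>c[...,2]+50)&(c[...,0]>c[...,1]+25)&(P[...,1]>-215)
pts=P[b];pts=pts[~np.isnan(pts).any(1)]
n,ce,inl=planefit(pts,3);n=n*np.sign(n[2]);w,V=np.linalg.eigh(np.cov((inl-ce).T));a=V[:,2]*np.sign(V[2,2])
q=(inl-ce)@a;mid=np.percentile(q,[1,99]).mean();C=ce+a*mid-40*n;print('n',n.round(3),'a',a.round(3),'center',C.round(1),'lean',np.degrees(np.arccos(a[2])),len(inl),'before 610.7,-173.6,145.5')
c=im['color'];cv2.imwrite('pics/t30c.png',cv2.resize(c[70:200,115:340],None,fx=3.5,fy=3.5,interpolation=cv2.INTER_CUBIC))
c=load('scene')['color'];cv2.imwrite('pics/s30c.png',cv2.resize(c[160:290,180:390],None,fx=3.7,fy=3.7,interpolation=cv2.INTER_CUBIC))
```

```text
t 24.4 grasp [ 401.8 -494.5  323.3] yaw 0.01 tilt 0.08 F [0.2 0.1 0.2] w 88.1
tool delta (m) [ 0.1628 -0.3201  0.1783] in current axes [ 0.163  -0.3198  0.1786] turn 0.0
n [-0.77  -0.018  0.638] a [ 0.638 -0.013  0.77 ] center [ 610.2 -173.4  146.2] lean 39.661953426592284 804 before 610.7,-173.6,145.5
```

View pics/t30c.png

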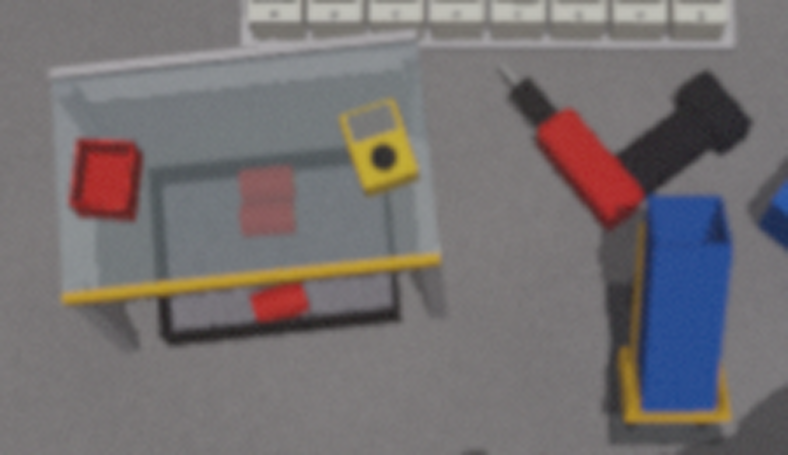

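View pics/s30c.png

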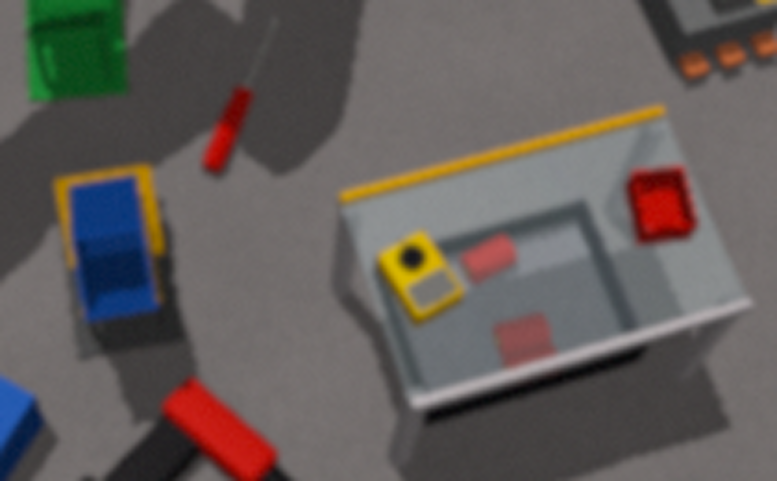

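```bash
python3 -c "
from h import *
print(ctrl.close_job())"
```

```text
the job is handed in; nothing more can be done
None
```

I emptied the tub into the tray and put it back in the rack, and handed the job in at about 24.5 s of the 64 s allowed. I don't have a verdict, because handing in doesn't report one.

**How it was done:** The tool only turns about its own vertical axis, so it could not tip the tub directly; I let the tub pivot in the grip instead.
- I laid it flat in front of the station, then rested its mouth on the tray rim under the shelf with all three insulators still inside.
- I re-gripped it at a bottom corner and raised that end. It stayed level at first, so I used a short down-up jerk, which tipped it to about 20° past level.
- On the way back, the rack's backrest turned the tub to its lean.

**Last checks:**
- **Insulators:** the pictures show all three lying in the tray, two by the far wall and one near the front. I did not measure their positions or speeds.
- **Tub:** it is empty, with its centre at (610.2, -173.4, 146.2) mm, against (610.7, -173.6, 145.5) mm before it was picked up. It leans 39.7°.
- **Gripper:** it is open and clear of everything.
- **Bystanders:** they look unmoved in the pictures, though I did not measure them.
- **Shelf:** I planned every move to keep clear of it and saw no contact.

**Things that disagreed or stood out:**
- My first estimate of the shelf's front edge was about 5 mm too far in compared with the tray rim seen from the wrist camera, so I kept extra clearance.
- Seating the tub in the rack briefly pushed back with about 36 N at the wrist (the limit is 120 N), and the tub then slid fully home when released.

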